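# Pack the hung gate hinge plates in the oiling tray and oil them

## Robot

A 7-joint arm with a two-finger parallel gripper is mounted at the origin on the work surface. World frame = base frame: x ahead of the robot, y to its left, z up, the work surface at z = 0. Lengths are in m, angles in rad, forces in N, time in s.
With the tool pointing down it reaches from about 0.4 to 0.875 m from the base axis. Payload 6.5 kg.
Tool frame: the origin (TCP) lies between the finger pads; the fingertips stand 25 mm ahead of it and the grasp point (between the pads) lies 6 mm ahead of it (env.tip_extent is the x of the fingertips in the tool frame, in m); x points along the fingers, z is the direction in which the jaws open and shut, and the axes are right-handed (so a half turn about x gives the same grasp; the last joint's range is limited). The gripper opens to 85 mm and grips with 20 to 120 N. Pads are 22 mm wide; open, the fingers measure 114 mm over their backs; the gripper's body (76 mm by 85 mm) begins 54 mm behind the grasp point. The pads swing forward as they close: fully open they stand 13 mm farther back than shut.
Start: joints at [1.096, 0.536, -0.004, 1.538, 0.003, 1.067, -0.071], TCP at [0.258, -0.596, 0.256] pointing down, gripper open.
Joint ranges: [-2.7, 2.7], [-0.37, 2.16], [-1.27, 1.26], [0.24, 2.4], [-1.31, 4.45], [0.19, 1.91], [-2.76, 2.76]. Speed limits (rad/s): [2.39, 2.39, 3.14, 3.14, 3.14, 3.14, 3.14].

## Interface

Orientations are given as a unit quaternion [w, x, y, z].
In Python, from rig import env, vision, job, spotter gives the robot as it stands. The module is installed in compiled form; this text tells all that it offers.
- The arm moves only by the shell command python3 -m pendant 'ROWS' [OPENING]. ROWS is JSON, a list that holds one entry, the list of rows, each a list of 6 numbers: the shift along the world's x, y, z in units of 400 mm (1.0 is 400 mm), then the turn, a rotation vector about the world's x, y, z in units of 2 rad (1.0 is 2 rad). In form: [[[dx, dy, dz, ax, ay, az], ...]]. A call has 1 to 10 rows; each row shifts and turns the commanded pose from where the row before left it; what a row does not reach is not made up. A row lasts 1/10 s, in which the tool goes at most 50 mm and 8.59 degrees, less where a joint would pass 70% of its speed; a pose out of reach is approached as far as the arm can. A call with a number of a shift or a turn outside -1 to 1 is refused whole. A call with a gripper value outside its range is refused whole. OPENING is the gripper's target within -1 to 1 (fully open at 1, half-way at 0, shut at -1), set as the call begins (- or left out, the last holds). The fingers move at their own pace and stop on an object; the grip force is fixed at half the most. Time passes only in rows, so rows that do not move let the fingers close. It gives the time, the measured TCP pose, the force and the opening at its end, in the units of the state.
- env.state(): the state, without advancing time (a new reading comes with each control period).
- vision.read_camera(name): name is "side" or "top"; returns a dict with "img" (480x640x3 uint8, red, green, blue), "fx", "fy", "cx", "cy" (pixels), "T" (4x4, takes a point from camera to world coordinates). Camera axes: x right, y up, looking along -z (the intrinsics and any distortion apply to the point x, -y, -z); pixel columns grow to the right and rows downward; lengths in m; the calibration is good to about 2 mm. A picture is of the moment at which its call begins. There is no depth.
- job.close_job(): hands the job in, once; it reports no verdict.
Trained networks look in the newest picture that a camera, given by its name, has taken for a name from the list of things; names that differ only in an ending like _2 or _b are one class to them, and where a whole thing is asked for, a point or a joint stands for the part that bears it (a point fixed in the world has none). Each returns a list of dicts, best first, with "score" (0 to 1); they miss things now and then, are a little off and sometimes report something else, mostly with a low value. They report only what shows in the picture. A call takes as long as a camera call.
- spotter.recognise(camera, thing): "at" ([x, y, z] in m, in world coordinates, good to about 4 mm: the middle of the surface that is visible of it).
- spotter.outline_of(camera, thing): "mask" (480x640 bool, what is visible of it).
- spotter.tip_of(camera, thing): "at" ([x, y, z] in m, in world coordinates, good to about 4 mm: a listed point, or the origin of a listed thing).
The state is a dict: "clock": time; "qpos": joint angles; "dq": joint speeds; "effort": joint torques, N m; "position": TCP position; "orientation": TCP orientation; "force": force on the tool from outside, world axes, zero at the start; "wrist_torque": the same for the moment, N m; "finger_gap": finger opening in m.
Only numpy, scipy, OpenCV 4.12 (cv2) and the standard library are available. Lean on these libraries where they do the work, as an engineer would, in place of code of your own. Each camera call takes 0.05 s, during which the arm holds its last target. There are 200 camera calls.

## Task

Lift the hinge plates off the pegs of the sloping rack, and pick up any that lies on the table, and pack them all in the black oiling tray, each lying flat on the tray's floor with its lug upwards, none on top of another (there may be as many as five, and five fit only if turned to fill the tray neatly). When all are packed, oil them: press the nozzle of the spray can clamped beside the tray right down and let it come up again. Leave the other things on the table where they are.

Things in the scene. Friction and masses are not known exactly. Their poses are not given: they have to be found in the camera images.
- corner1: Steel L plate of three 36 mm squares, 8 mm thick (legs 72 mm over all, 36 wide), 0.2 kg. 13 mm square hole near one leg's end; on the corner square an upright lug to grip: 12 mm thick (along y), 30 long (along x), 30 high above the plate. Origin: hole centre on the underside; x from corner to hole end, z to the lug's side. Hangs on a peg. Any plate may be absent.
- corner2: Like corner1 (all four corner plates are alike). In its frame: corner square and lug are centred at x = -36, y = -7 mm; the hole's square at x = 0, y = -7; the other leg's end square at x = -36, y = +29. Underside at z = 0, plate top at z = 8, lug top at z = 38 mm. Hangs on a peg; may be absent.
- corner3: Like corner1 and corner2, same frame. Hangs on a peg at the start; may be absent.
- corner4: Like corner1 and corner2, same frame. Lies flat on the table, lug up, at the start; may be absent.
- strap: Straight steel plate 108 x 36 x 8 mm, 0.2 kg, a 13 mm square hole near one end and an upright lug at its middle (12 mm thick along y, 30 long along x, 30 high above the plate). Origin: hole centre on the underside; x along the strap to the hole's end, z to the lug's side. Lug at x = -36, y = 0; strap from x = -90 to +18 mm. Hangs on a peg; may be absent.
- rack: Fixed plywood rack, 380 mm wide; its face slopes up away from the robot at 40 degrees to the table. Four 8 mm pegs stand square to the face, 30 mm out; plates hang flat on the face, hole over a peg, hole end up, and come off square to it. Origin: on the table under the middle of the face's lower edge, x away from the robot. Pegs at y = -138, -46, 46, 138, their feet at x = 88, z = 96 mm.
- tray_in (a point): Middle of the inner floor of the fixed black tray: inside 200 mm along x by 120 mm along y; floor 5 mm above the table, walls 10 mm above the floor and 5 mm thick; z up. Five plates fill it thus: the strap across the middle (along y), and at each end of the tray two corner plates nested into one oblong, 72 mm along x by 108 along y.
- nozzle_top (a point): Centre of the top of the spray can's grey nozzle cap, upright, 24 mm diameter, 156 mm above the table when up; it slides straight down on a spring. The white can, 52 mm diameter, is clamped to the tray beside the middle of a long side, its axis 140 mm from the tray's middle towards the tray's -y.
- nozzle (a joint): Travel of the nozzle cap: 0 up, 0.007 m right down. Spring: about 2.3 N to start it, 5.5 N right down; it comes up by itself.
- hinges: Bystander, loose: a pair of stainless butt hinges lying on the table, 75 x 68 mm each; origin under the middle of one of them, the other 70 mm away along y.
- coupling: Bystander, loose: green plastic pipe coupling standing on end, 48 mm diameter, 55 mm high; origin under its centre.
- valve: Bystander, loose: grey ceramic cartridge valve standing up, 38 mm diameter, 56 mm high; origin under its centre.
- bell: Bystander, loose: chrome bicycle bell, 58 mm diameter, 39 mm high; origin under its centre.

How it is judged:
By the outcome, as a careful person would: the job done as asked, in the order asked, and still so for the second after the job is handed in, with the robot touching nothing.
Of corner1, corner2, corner3, corner4, strap only 3 to 5 are there at a start; the rules pass over those that are not, and their reading is None.
At some moment in a run one of corner4 may be knocked a few centimetres aside while the robot is not near it.
Once in a run the grip may slacken for a moment while it holds something.
It also fails if it takes over 210 s, if anything falls off the work surface, if the arm or the gripper's body presses on something with over 40 N, if the wrist force passes 120 N, or if a joint passes its speed limit or range.

## Working session

There is one attempt and no reset: what is moved stays moved. The work goes in short steps, Python scripts to look and compute and a shell command to move; the robot and the scene stay as the last step left them, time stands still between calls to the robot, and variables do not carry over. Pictures are saved under pics/ and viewed, about 12 in all and at most 16, crops included, and the job is handed in when it is done.

```bash
mkdir -p pics; ls; cat > h.py <<'E'
import numpy as np, cv2
from rig import env, vision, job, spotter
def cam(n,save=None):
    c=vision.read_camera(n)
    if save: cv2.imwrite('pics/'+save,c['img'][:,:,::-1])
    return c
def proj(c,p):
    T=np.array(c['T']); q=(np.asarray(p,float).reshape(-1,3)-T[:3,3])@T[:3,:3]
    return np.c_[c['cx']+c['fx']*q[:,0]/-q[:,2], c['cy']+c['fy']*-q[:,1]/-q[:,2]]
def ray(c,uv):
    T=np.array(c['T']); uv=np.asarray(uv,float).reshape(-1,2)
    d=np.c_[(uv[:,0]-c['cx'])/c['fx'],-(uv[:,1]-c['cy'])/c['fy'],-np.ones(len(uv))]
    return T[:3,3], d@T[:3,:3].T
def onz(c,uv,z):
    o,d=ray(c,uv); return o+d*((z-o[2])/d[:,2])[:,None]
E
python3 - <<'E'
from h import *
np.set_printoptions(precision=4,suppress=True)
for n in('top','side'):
    c=cam(n,n+'1.png'); print(n,{k:v for k,v in c.items() if k!='img'})
    for t in('corner1','strap','rack','tray_in','nozzle_top','hinges','coupling','valve','bell'):
        try: print(t,'tip',[(np.round(r['at'],3).tolist(),round(r['score'],2)) for r in spotter.tip_of(n,t)][:6])
        except Exception as e: print(t,e)
    for t in('corner1','strap'):
        print(t,'rec',[(np.round(r['at'],3).tolist(),round(r['score'],2)) for r in spotter.recognise(n,t)][:6])
s=env.state();print(s,env.tip_extent)
E
```

```text
pics
top {'fx': 458.9675078594154, 'fy': 458.9675078594154, 'cx': 326.7123565230915, 'cy': 240.51073515515498, 'T': array([[ 0.2054,  0.9575, -0.2027,  0.3519],
       [-0.9787,  0.2015, -0.0399, -0.0346],
       [ 0.0027,  0.2065,  0.9784,  0.9472],
       [ 0.    ,  0.    ,  0.    ,  1.    ]])}
corner1 tip [([0.637, 0.247, 0.097], 0.85), ([0.471, 0.119, -0.003], 0.73), ([0.49, -0.208, 0.002], 0.72)]
strap tip [([0.637, 0.153, 0.09], 0.69), ([0.47, 0.12, -0.002], 0.25)]
rack tip [([0.548, 0.206, -0.003], 0.86)]
tray_in tip [([0.49, -0.207, 0.0], 0.78)]
nozzle_top tip [([0.462, -0.347, 0.155], 0.69)]
hinges tip [([0.35, 0.243, 0.0], 0.93)]
coupling tip [([0.35, 0.242, 0.0], 0.31)]
valve tip [([0.478, 0.313, 0.0], 0.71)]
bell tip [([0.374, 0.024, 0.003], 0.8)]
corner1 rec [([0.439, 0.119, 0.004], 0.96), ([0.613, 0.242, 0.092], 0.86), ([0.461, -0.34, 0.157], 0.3)]
strap rec [([0.6, 0.151, 0.086], 0.97)]
side {'fx': 449.027655918585, 'fy': 449.027655918585, 'cx': 313.17258875171694, 'cy': 240.45670393481748, 'T': array([[-0.7159,  0.4345, -0.5465,  0.0138],
       [-0.6981, -0.4562,  0.
[... 621 characters left out ...]
 0.6)]
corner1 rec [([0.432, 0.116, 0.007], 0.8), ([0.611, 0.248, 0.091], 0.63), ([0.603, -0.041, 0.037], 0.31), ([0.469, 0.317, 0.037], 0.19)]
strap rec [([0.589, 0.158, 0.082], 0.67)]
{'clock': 1.2, 'qpos': array([ 1.0958,  0.5364, -0.0044,  1.5379,  0.0026,  1.0673, -0.0712]), 'dq': array([-0.0005, -0.0013, -0.0006, -0.0023, -0.0005, -0.0002, -0.0003]), 'effort': array([ -0.0006, -58.3341,   1.0481, -25.9446,   0.0126,   0.0019,
         0.    ]), 'position': array([ 0.2584, -0.5964,  0.2563]), 'orientation': array([ 0.5911,  0.3881,  0.5911, -0.3881]), 'force': array([-0.1519,  0.7115,  0.4392]), 'wrist_torque': array([-0.0349, -0.034 , -0.0216]), 'finger_gap': 0.08547875436612841} 0.025
```

View pics/top1.png

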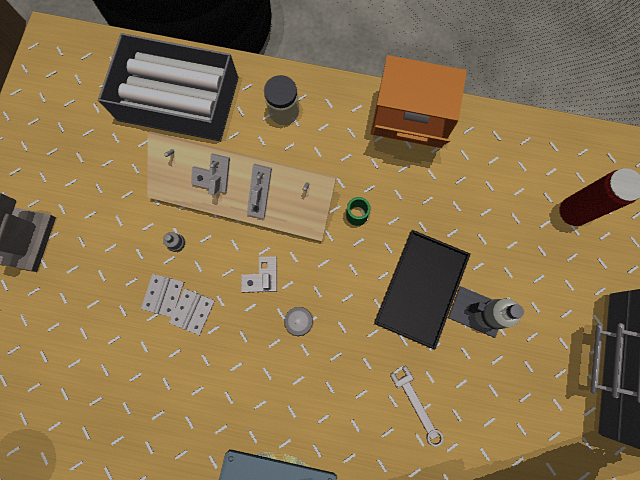

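View pics/side1.png

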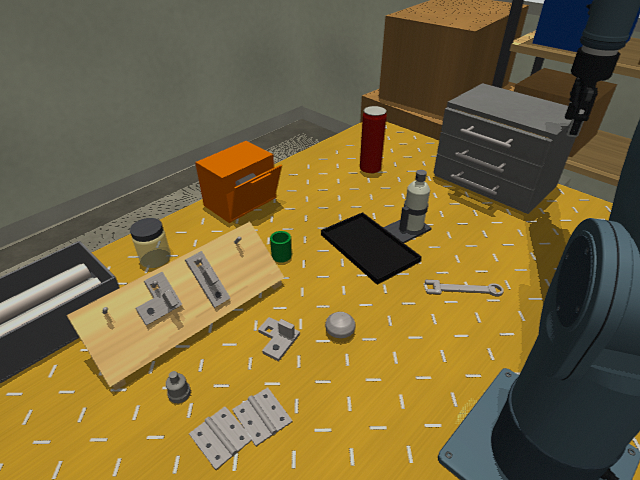

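The top view shows three plates: a corner on the rack (~215,170), the strap (~260,190) and a corner lying on the table (~262,278). The tray is at (422,288), the can at (500,313), and two pegs are bare at (168,153) and (306,187). I'll zoom in to measure the angles.

```bash
python3 - <<'E'
import cv2,numpy as np
a=cv2.imread('pics/top1.png')
A=cv2.resize(a[130:245,142:342],None,fx=4,fy=4,interpolation=cv2.INTER_CUBIC)[:,:800]
cv2.imwrite('pics/zr.png',A)
B=cv2.resize(a[250:300,235:285],(400,400),interpolation=cv2.INTER_CUBIC)
C=cv2.resize(a[225:355,370:530],None,fx=2.5,fy=2.5,interpolation=cv2.INTER_CUBIC)
D=np.zeros((400,800,3),np.uint8);D[:,:400]=B;D[:C.shape[0],400:]=C
cv2.imwrite('pics/zt.png',D)
E
```

```text
(no output)
```

View pics/zr.png

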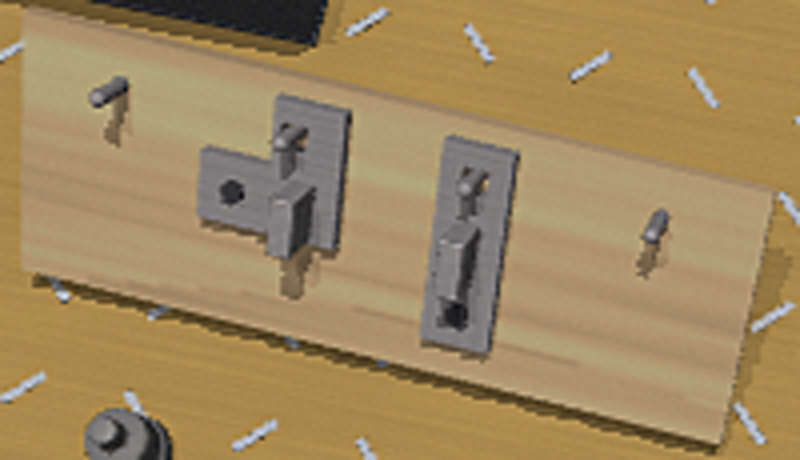

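View pics/zt.png

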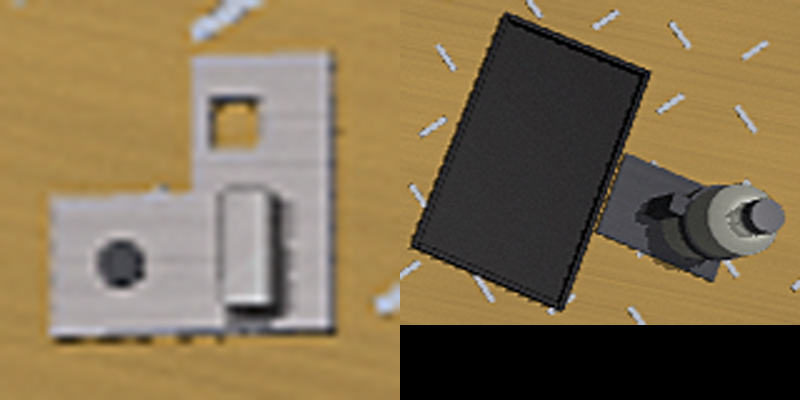

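```bash
cat > fit.py <<'E'
from h import *
from scipy.optimize import least_squares
def Rz(a): return np.array([[np.cos(a),-np.sin(a),0],[np.sin(a),np.cos(a),0],[0,0,1]])
def fit(c,P,uv,x0,z=0):
    P=np.array(P,float)/1000; uv=np.array(uv,float)
    f=lambda p:(proj(c,P@Rz(p[2]).T+[p[0],p[1],z])-uv).ravel()
    r=least_squares(f,x0,loss='soft_l1'); return r.x,f(r.x).reshape(-1,2)
E
python3 - <<'E'
from fit import *
np.set_printoptions(precision=4,suppress=True)
c=cam('top')
B=lambda l:np.array(l)/8+[235,250]-.5+.5/8
C=lambda l:(np.array(l)-[400,0])/2.5+[370,225]-.5+.2
A=lambda l:np.array(l)/4+[142,130]-.5+.125
print('c4',*fit(c,[(18,11,8),(18,-25,8),(-54,-25,8),(-54,47,8),(-18,47,8),(-18,11,8)],B([(193,55),(332,52),(332,330),(50,333),(52,198),(192,195)]),[.47,.118,0]))
print('tray',*fit(c,[(105,65,10),(105,-65,10),(-105,-65,10),(-105,65,10)],C([(506,13),(650,72),(562,310),(413,245)]),[.49,-.21,0],.005))
s,k=np.sin(np.radians(40)),np.cos(np.radians(40))
rp,e=fit(c,[(0,190,22.2),(0,-190,22.2),(88-30*s,138,96+30*k),(88-30*s,-138,96+30*k),(88,138,96),(88,-138,96)],A([(23,270),(717,445),(97,98),(658,217),(122,82),(648,240)]),[.549,.205,0]);print('rack',rp,e)
# peg feet and nominal plate poses
R=Rz(rp[2])
for y in(138,46,-46,-138):
    ft=R@np.array([.088,y/1000,.096])+[rp[0],rp[1],0];tip=ft+R@np.array([-s,0,k])*.03;print(y,ft,tip,proj(c,ft)[0]*4-[142*4,130*4],proj(c,tip)[0]*4-[142*4,130*4])
E
```

```text
c4 [0.4692 0.12   0.2289] [[ 0.0306  0.037 ]
 [ 0.0105  0.0434]
 [-0.0158  0.0043]
 [-0.0356  0.3974]
 [ 0.0051 -0.235 ]
 [ 0.006  -0.2364]]
tray [ 0.4897 -0.2083 -0.1995] [[-0.329  -0.8184]
 [ 0.8072 -0.1675]
 [ 0.3875  0.581 ]
 [-0.9112  0.1954]]
rack [ 0.5495  0.2023 -0.0473] [[-0.4685 -0.7778]
 [ 1.0478  0.0876]
 [-0.6416  0.3825]
 [-1.9981  5.3076]
 [ 0.2241  0.0432]
 [ 3.6284 -5.871 ]]
138 [0.644 0.336 0.096] [0.6247 0.3369 0.119 ] [121.3962  80.6728] [92.9336 98.0301]
46 [0.6396 0.2441 0.096 ] [0.6203 0.245  0.119 ] [299.4559 125.0025] [276.2025 143.7836]
-46 [0.6353 0.1522 0.096 ] [0.616  0.1531 0.119 ] [479.3191 169.7812] [461.3838 190.0146]
-138 [0.6309 0.0603 0.096 ] [0.6117 0.0612 0.119 ] [661.0135 215.0159] [648.5077 236.7305]
```

Peg predictions agree with the picture (my two clicks on the right peg were swapped; the robust fit took care of it). Next I fit the hanging plates and compute the grasp and place poses.

```bash
cat > goals.py <<'E'
from fit import *
from scipy.spatial.transform import Rotation as Ro
np.set_printoptions(precision=4,suppress=True)
rp=np.array([.5495,.2023,-.0473]); tp=np.array([.4897,-.2083,-.1995])
s,k=np.sin(np.radians(40)),np.cos(np.radians(40))
RR=Rz(rp[2])@np.array([[k,0,-s],[0,1,0],[s,0,k]])   # columns: up slope, y, normal
def foot(y): return Rz(rp[2])@np.array([.088,y/1000,.096])+[rp[0],rp[1],0]
def tool(Rp):  # plate rotation -> two tool rotations
    x=-Rp[:,2]; out=[]
    for sg in(1,-1):
        z=sg*Rp[:,1]; out.append(np.c_[x,np.cross(z,x),z])
    return out
def cur():
    st=env.state(); q=st['orientation']; return np.array(st['position']),Ro.from_quat([q[1],q[2],q[3],q[0]]).as_matrix()
def grasp(Rp,o,lug,h=.036): return o+Rp@np.array([lug[0],lug[1],h])
def go(p,R,label='',frm=None):
    p0,R0=cur() if frm is None else frm
    if isinstance(R,list): R=min(R,key=lambda r:Ro.from_matrix(r@R0.T).magnitude())
    rv=Ro.from_matrix(R@R0.T).as_rotvec()
    print(label,'d',(p-p0)/.4,'rv',rv/2,'| p',p); return p,R
LC=(-.036,-.007); LS=(-.036,0)
def traypose(x,y,phi=0): # plate origin
    Rt=Rz(tp[2]); return Rt@np.array([x,y,0])+[tp[0],tp[1],.005], Rt@Rz(phi)
E
python3 - <<'E'
from goals import *
c=cam('top')
A=lambda l:np.array(l)/4+[142,130]-.5+.125
def fitp(y,P,uv):
    P=np.array([(a,b,8) for a,b in P],float)/1000;f=lambda p:(proj(c,foot(y)+((P@Rz(p[2]).T)+[p[0],p[1],0])@RR.T)-A(uv)).ravel()
    r=least_squares(f,[0,0,0],loss='soft_l1');print(y,r.x,f(r.x).reshape(-1,2).round(1).tolist())
fitp(46,[(18,11),(18,-25),(-54,-25),(-54,47),(-18,47)],[(278,95),(350,110),(337,255),(198,222),(205,147)])
fitp(-46,[(18,18),(18,-18),(-90,-18),(-90,18)],[(443,137),(518,152),(490,355),(421,342)])
p0,R0=cur();print(p0,R0)
o=np.array([.4692,.12,0]);Rp=Rz(.229)
g=go(grasp(Rp,o,LC),tool(Rp),'pick c4');print(g[1])
o,Rp=traypose(-.048+.018,.020-.011);go(grasp(Rp,o,LC),tool(Rp),'place c4',g)
E
```

```text
46 [-0.0024 -0.0013  0.0113] [[-0.0, 0.4], [-0.2, 0.9], [0.1, -1.4], [0.6, -1.4], [-0.4, 0.6]]
-46 [-0.0025 -0.      0.0172] [[0.2, 0.3], [-0.6, 0.7], [0.1, -0.3], [0.3, -1.1]]
[ 0.2584 -0.5964  0.2563] [[ 0.      0.9176  0.3976]
 [ 0.      0.3976 -0.9176]
 [-1.      0.     -0.    ]]
pick c4 d [ 0.4433  1.7536 -0.5507] rv [-0.      0.     -0.0899] | p [0.4357 0.105  0.036 ]
[[-0.      0.9739  0.227 ]
 [-0.      0.227  -0.9739]
 [-1.     -0.     -0.    ]]
place c4 d [-0.0258 -0.7457  0.0125] rv [ 0.      0.     -0.2142] | p [ 0.4254 -0.1933  0.041 ]
```

```bash
python3 -m pendant '[[[0.022,0.0877,0,0,0,-0.0045],[0.022,0.0877,0,0,0,-0.0045],[0.022,0.0877,0,0,0,-0.0045],[0.022,0.0877,0,0,0,-0.0045],[0.022,0.0877,0,0,0,-0.0045],[0.022,0.0877,0,0,0,-0.0045],[0.022,0.0877,0,0,0,-0.0045],[0.022,0.0877,0,0,0,-0.0045],[0.022,0.0877,0,0,0,-0.0045],[0.022,0.0877,0,0,0,-0.0045]]]' 0.0
python3 -m pendant '[[[0.022,0.0877,0,0,0,-0.0045],[0.022,0.0877,0,0,0,-0.0045],[0.022,0.0877,0,0,0,-0.0045],[0.022,0.0877,0,0,0,-0.0045],[0.022,0.0877,0,0,0,-0.0045],[0.022,0.0877,0,0,0,-0.0045],[0.022,0.0877,0,0,0,-0.0045],[0.022,0.0877,0,0,0,-0.0045],[0.022,0.0877,0,0,0,-0.0045],[0.022,0.0877,0,0,0,-0.0045]]]' 0.0
python3 -m pendant '[[[0,0,-0.06,0,0,0],[0,0,-0.06,0,0,0],[0,0,-0.06,0,0,0],[0,0,-0.06,0,0,0],[0,0,-0.06,0,0,0]]]' 0.0
python3 - <<'E'
from goals import *
o=np.array([.4692,.12,0]);Rp=Rz(.229)
print(env.state()['finger_gap'])
g=go(grasp(Rp,o,LC),tool(Rp),'pick c4')
c=cam('side','s2.png')
print([(np.round(r['at'],3).tolist(),round(r['score'],2)) for r in spotter.tip_of('side','corner1')])
import cv2
cv2.imwrite('pics/s2c.png',cv2.resize(c['img'][260:420,200:400,::-1],(600,480),interpolation=cv2.INTER_CUBIC))
E
```

```text
clock: 2.3
position: [0.3466, -0.2443, 0.2566]
orientation: [0.573, 0.414, 0.573, -0.414]
force: [0.7, -1.6, -0.2]
finger_gap: 0.0425
clock: 3.3
position: [0.4347, 0.1066, 0.2566]
orientation: [0.554, 0.44, 0.553, -0.44]
force: [0.8, -0.7, 0.7]
finger_gap: 0.0427
clock: 3.8
position: [0.4346, 0.1052, 0.1355]
orientation: [0.554, 0.44, 0.554, -0.44]
force: [0.9, 0.1, 0.1]
finger_gap: 0.0426
0.042589083582510644
pick c4 d [ 0.0028 -0.0004 -0.2489] rv [-0.0001  0.0003  0.0002] | p [0.4357 0.105  0.036 ]
[([0.639, 0.243, 0.099], 0.86), ([0.468, 0.12, -0.001], 0.79)]
```

View pics/s2c.png

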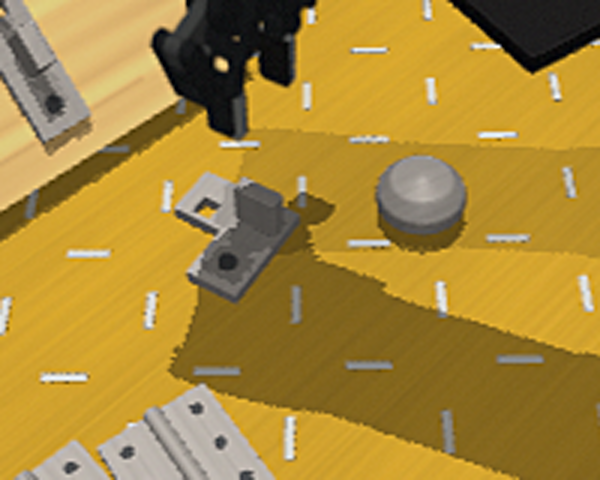

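The view shows the jaws above corner4's lug (crop 262,205), and the plate has not moved. I'll go down, grip and lift.

```bash
python3 -m pendant '[[[0.003,0,-0.05,0,0,0],[0,0,-0.05,0,0,0],[0,0,-0.05,0,0,0],[0,0,-0.05,0,0,0],[0,0,-0.048,0,0,0],[0,0,0,0,0,0]]]' 0.0
python3 -m pendant '[[[0,0,0,0,0,0],[0,0,0,0,0,0],[0,0,0,0,0,0],[0,0,0,0,0,0],[0,0,0,0,0,0],[0,0,0,0,0,0],[0,0,0,0,0,0],[0,0,0,0,0,0]]]' -1
python3 -m pendant '[[[0,0,0.02,0,0,0],[0,0,0.05,0,0,0],[0,0,0.06,0,0,0],[0,0,0.06,0,0,0],[0,0,0.06,0,0,0],[0,0,0.05,0,0,0],[0,0,0,0,0,0]]]'
python3 - <<'E'
from goals import *
o,Rp=traypose(-.048+.018,.020-.011);go(grasp(Rp,o,LC,.038),tool(Rp),'place c4')
c=cam('side','s3.png')
E
```

```text
clock: 4.5
position: [0.4352, 0.105, 0.0365]
orientation: [0.554, 0.439, 0.554, -0.44]
force: [-0.6, -0.7, 0.4]
finger_gap: 0.0429
clock: 5.3
position: [0.4367, 0.1054, 0.0385]
orientation: [0.554, 0.44, 0.553, -0.439]
force: [-0.3, -0.5, 7.0]
finger_gap: 0.011
clock: 6.0
position: [0.4372, 0.1055, 0.16]
orientation: [0.555, 0.441, 0.552, -0.438]
force: [0.7, 0.6, -2.0]
finger_gap: 0.0108
place c4 d [-0.0294 -0.7468 -0.2926] rv [ 0.0001  0.0027 -0.2139] | p [ 0.4254 -0.1933  0.043 ]
```

```bash
python3 -m pendant '[[[-0.003,-0.0747,0,0,0,-0.0214],[-0.003,-0.0747,0,0,0,-0.0214],[-0.003,-0.0747,0,0,0,-0.0214],[-0.003,-0.0747,0,0,0,-0.0214],[-0.003,-0.0747,0,0,0,-0.0214],[-0.003,-0.0747,0,0,0,-0.0214],[-0.003,-0.0747,0,0,0,-0.0214],[-0.003,-0.0747,0,0,0,-0.0214],[-0.003,-0.0747,0,0,0,-0.0214],[-0.003,-0.0747,0,0,0,-0.0214]]]'
python3 -m pendant '[[[0,0,-0.06,0,0,0],[0,0,-0.06,0,0,0],[0,0,-0.06,0,0,0],[0,0,-0.05,0,0,0],[0,0,0,0,0,0]]]'
python3 - <<'E'
from goals import *
o,Rp=traypose(-.048+.018,.020-.011);go(grasp(Rp,o,LC,.039),tool(Rp),'place c4')
print(env.state()['finger_gap'])
c=cam('side');cv2.imwrite('pics/s4.png',cv2.resize(c['img'][160:320,280:480,::-1],(600,480),interpolation=cv2.INTER_CUBIC))
print([(np.round(r['at'],3).tolist(),round(r['score'],2)) for r in spotter.tip_of('side','corner1')],Rp@[0,0,0]+o)
E
```

```text
clock: 7.05
position: [0.4225, -0.1946, 0.1562]
orientation: [-0.447, -0.547, -0.448, 0.548]
force: [1.2, 0.1, -2.5]
finger_gap: 0.0107
clock: 7.55
position: [0.421, -0.1925, 0.0624]
orientation: [-0.446, -0.546, -0.45, 0.548]
force: [-0.6, 0.5, -2.0]
finger_gap: 0.0109
place c4 d [ 0.0111 -0.0018 -0.046 ] rv [-0.0012 -0.003  -0.0004] | p [ 0.4254 -0.1933  0.044 ]
0.0109311171853084
[([0.455, -0.192, 0.024], 0.7), ([0.639, 0.243, 0.1], 0.62), ([0.464, -0.343, 0.153], 0.49), ([0.551, 0.203, 0.0], 0.4)] [ 0.4621 -0.1935  0.005 ]
```

View pics/s4.png

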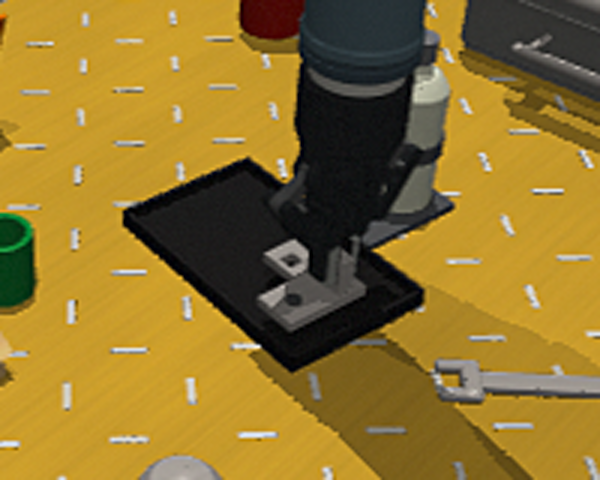

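The plate is held level over the tray's near end. Next: correct the position, lower, release.

```bash
python3 -m pendant '[[[0.011,-0.002,-0.015,0,-0.003,0],[0,0,-0.015,0,0,0],[0,0,-0.014,0,0,0],[0,0,-0.002,0,0,0],[0,0,0,0,0,0],[0,0,0,0,0,0]]]'
python3 -m pendant '[[[0,0,0,0,0,0],[0,0,0,0,0,0],[0,0,0,0,0,0],[0,0,0,0,0,0],[0,0,0,0,0,0]]]' -0.1
python3 -m pendant '[[[0,0,0.05,0,0,0],[0,0,0.1,0,0,0],[0,0,0.1,0,0,0],[0,0,0.1,0,0,0],[0,0,0.05,0,0,0],[0,0,0,0,0,0]]]' 
python3 - <<'E'
from goals import *
p=cur()
def hang(y,a,b,t,lug,h,off):
    Rp=RR@Rz(t); o=foot(y)+RR@np.array([a,b,0]); return grasp(Rp,o,lug,h+off),tool(Rp)
P=hang(46,-.0024,-.0013,.0113,LC,.039,.08);g=go(*P,'above c')
P=hang(46,-.0024,-.0013,.0113,LC,.039,0);go(*P,'down',g)
P=hang(-46,-.0025,0,.0172,LS,.039,.08);g=go(*P,'above s')
P=hang(-46,-.0025,0,.0172,LS,.039,0);go(*P,'down',g)
E
```

```text
clock: 8.25
position: [0.428, -0.1944, 0.0468]
orientation: [0.449, 0.549, 0.446, -0.546]
force: [0.7, -0.5, -2.4]
finger_gap: 0.0105
clock: 8.75
position: [0.428, -0.1945, 0.0468]
orientation: [0.449, 0.549, 0.446, -0.546]
force: [-0.0, 0.1, -0.5]
finger_gap: 0.0384
clock: 9.35
position: [0.4298, -0.1952, 0.2096]
orientation: [0.451, 0.55, 0.444, -0.545]
force: [0.1, -0.4, -0.6]
finger_gap: 0.0386
above c d [ 0.2591  1.089  -0.1178] rv [-0.0441 -0.3407  0.0785] | p [0.5334 0.2404 0.1625]
down d [ 0.1284 -0.0061 -0.1532] rv [0. 0. 0.] | p [0.5848 0.238  0.1012]
above s d [ 0.2489  0.8795 -0.118 ] rv [-0.0452 -0.3405  0.0813] | p [0.5293 0.1566 0.1624]
down d [ 0.1284 -0.0061 -0.1532] rv [0. 0. 0.] | p [0.5807 0.1542 0.1011]
```

```bash
python3 -m pendant '[[[0.0216,0.0907,0,-0.0037,-0.0284,0.0065],[0.0216,0.0907,0,-0.0037,-0.0284,0.0065],[0.0216,0.0907,0,-0.0037,-0.0284,0.0065],[0.0216,0.0907,0,-0.0037,-0.0284,0.0065],[0.0216,0.0907,0,-0.0037,-0.0284,0.0065],[0.0216,0.0907,0,-0.0037,-0.0284,0.0065]]]' 0
python3 -m pendant '[[[0.0216,0.0907,0,-0.0037,-0.0284,0.0065],[0.0216,0.0907,0,-0.0037,-0.0284,0.0065],[0.0216,0.0907,0,-0.0037,-0.0284,0.0065],[0.0216,0.0907,-0.04,-0.0037,-0.0284,0.0065],[0.0216,0.0907,-0.04,-0.0037,-0.0284,0.0065],[0.0216,0.0907,-0.035,-0.0037,-0.0284,0.0065],[0,0,0,0,0,0]]]' 0
cat >> goals.py <<'E'
def hang(y,a,b,t,lug,h=.039,off=0):
    Rp=RR@Rz(t); o=foot(y)+RR@np.array([a,b,0]); return grasp(Rp,o,lug,h+off),tool(Rp)
HC=(46,-.0024,-.0013,.0113,LC); HS=(-46,-.0025,0,.0172,LS)
E
python3 - <<'E'
from goals import *
go(*hang(*HC,off=.08),'above');go(*hang(*HC),'grasp')
c=cam('side');cv2.imwrite('pics/s5.png',cv2.resize(c['img'][200:360,80:280,::-1],(600,480),interpolation=cv2.INTER_CUBIC))
c=cam('top','t5.png');print([(np.round(r['at'],3).tolist(),round(r['score'],2)) for r in spotter.tip_of('top','corner1')])
E
```

```text
clock: 9.95
position: [0.4791, 0.0247, 0.2057]
orientation: [0.551, 0.606, 0.373, -0.436]
force: [-0.1, -0.2, -0.1]
finger_gap: 0.0428
clock: 10.65
position: [0.5089, 0.1465, 0.1856]
orientation: [0.594, 0.616, 0.342, -0.388]
force: [1.3, 0.1, -0.3]
finger_gap: 0.0428
above d [ 0.0615  0.2349 -0.0576] rv [-0.0061 -0.1057  0.0173] | p [0.5334 0.2404 0.1625]
grasp d [ 0.1899  0.2288 -0.2109] rv [-0.0061 -0.1057  0.0173] | p [0.5848 0.238  0.1012]
[([0.637, 0.246, 0.096], 0.9), ([0.466, -0.196, -0.003], 0.69), ([0.548, 0.207, -0.002], 0.34)]
```

View pics/s5.png

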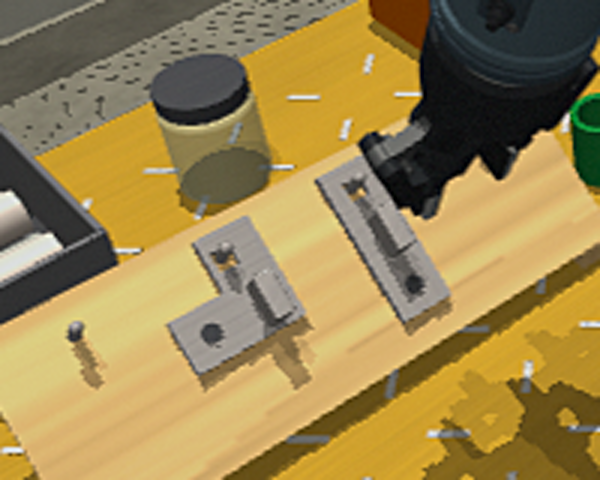

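The side view shows both rack plates unmoved. The gripper is near the strap but clear of it; the arm was speed-limited, so I make up the rest in smaller rows.

```bash
python3 -m pendant '[[[0.006,0.024,0,-0.0006,-0.0106,0.0017],[0.006,0.024,0,-0.0006,-0.0106,0.0017],[0.006,0.024,0,-0.0006,-0.0106,0.0017],[0.006,0.024,0,-0.0006,-0.0106,0.0017],[0.006,0.024,0,-0.0006,-0.0106,0.0017],[0.006,0.024,0,-0.0006,-0.0106,0.0017],[0.006,0.024,0,-0.0006,-0.0106,0.0017],[0.006,0.024,-0.02,-0.0006,-0.0106,0.0017],[0.006,0.024,-0.02,-0.0006,-0.0106,0.0017],[0.006,0.02,-0.02,-0.0006,-0.0106,0.0017]]]' 0
python3 -m pendant '[[[0,0,0,0,0,0]]]' 0
python3 - <<'E'
from goals import *
go(*hang(*HC,off=.08),'above');go(*hang(*HC),'grasp')
E
```

```text
clock: 11.8
position: [0.5431, 0.2486, 0.2062]
orientation: [0.63, 0.63, 0.29, -0.351]
force: [0.3, -0.7, 0.1]
finger_gap: 0.0428
clock: 11.9
position: [0.5429, 0.2504, 0.206]
orientation: [0.63, 0.629, 0.291, -0.35]
force: [-0.7, -0.4, -0.2]
finger_gap: 0.043
above d [-0.0237 -0.0249 -0.1087] rv [ 0.0143 -0.0342  0.0182] | p [0.5334 0.2404 0.1625]
grasp d [ 0.1047 -0.031  -0.2619] rv [ 0.0143 -0.0342  0.0182] | p [0.5848 0.238  0.1012]
```

```bash
python3 -m pendant '[[[-0.006,-0.006,-0.025,0.0036,-0.0085,0.0045],[-0.006,-0.006,-0.025,0.0036,-0.0085,0.0045],[-0.006,-0.006,-0.025,0.0036,-0.0085,0.0045],[-0.006,-0.006,-0.025,0.0036,-0.0085,0.0045],[0,0,0,0,0,0]]]' 0
python3 - <<'E'
from goals import *
print(env.state()['qpos'])
go(*hang(*HC,off=.08),'above');go(*hang(*HC),'grasp')
E
```

```text
clock: 12.4
position: [0.5387, 0.2627, 0.2057]
orientation: [0.636, 0.627, 0.29, -0.344]
force: [0.4, 0.5, 0.3]
finger_gap: 0.0432
[-1.4645  0.5389  0.875   2.162   0.4046  0.192  -2.7568]
above d [-0.0131 -0.0558 -0.1078] rv [ 0.0176 -0.0297  0.0128] | p [0.5334 0.2404 0.1625]
grasp d [ 0.1153 -0.0618 -0.261 ] rv [ 0.0176 -0.0297  0.0128] | p [0.5848 0.238  0.1012]
```

Joints 6 and 7 are at their limits: the full 40° forward tilt is out of reach here. The lug's faces allow any tool tilt about the jaw axis, so I'll grip at about 20° tilt with the jaws turned half round. First I need the tool upright again.

```bash
cat >> goals.py <<'E'
def hang2(y,a,b,t,lug,tilt=20,gn=.036,off=0,sg=1,back=0):
    Rp=RR@Rz(t); o=foot(y)+RR@np.array([a,b,0]); return pose(Rp,o,lug,40-tilt,gn,off,sg)
def pose(Rp,o,lug,rel,gn=.036,off=0,sg=1):
    "tool inclined by rel deg (towards plate +x at its rear) about plate y; sg: sense of the jaw axis"
    G=o+Rp@np.array([lug[0],lug[1],gn+off])
    r=np.radians(rel); x=Rp@np.array([-np.sin(r),0,-np.cos(r)]); z=sg*Rp[:,1]
    return G-.006*x, np.c_[x,np.cross(z,x),z]
E
python3 - <<'E'
from goals import *
print(cur()[1])
v=pose(Rz(-.047),np.array([.45,.2,.25]),(0,0),0,sg=-1);g=go(*v,'vertical')
h=hang2(*HC,off=.08);print(h[1]);h0=hang2(*HC)
go(*h,'up20',(v[0],pose(Rz(-.047),np.zeros(3),(0,0),0,sg=1)[1]));go(*h0,'down20',h)
E
```

```text
[[ 0.5942  0.8019 -0.0627]
 [-0.0739 -0.0232 -0.997 ]
 [-0.8009  0.597   0.0455]]
vertical d [-0.2217 -0.1567  0.2159] rv [0.0395 0.3185 0.0003] | p [0.45  0.2   0.292]
[[ 0.3415 -0.9391  0.0386]
 [-0.02    0.0338  0.9992]
 [-0.9397 -0.342  -0.0073]]
up20 d [ 0.2083  0.1011 -0.3153] rv [-0.0111 -0.1742  0.0048] | p [0.5333 0.2404 0.1659]
down20 d [ 0.1284 -0.0061 -0.1532] rv [0. 0. 0.] | p [0.5847 0.238  0.1046]
```

```bash
python3 -m pendant '[[[-0.022,-0.0157,0.0216,0.004,0.0318,0],[-0.022,-0.0157,0.0216,0.004,0.0318,0],[-0.022,-0.0157,0.0216,0.004,0.0318,0],[-0.022,-0.0157,0.0216,0.004,0.0318,0],[-0.022,-0.0157,0.0216,0.004,0.0318,0],[-0.022,-0.0157,0.0216,0.004,0.0318,0],[-0.022,-0.0157,0.0216,0.004,0.0318,0],[-0.022,-0.0157,0.0216,0.004,0.0318,0],[-0.022,-0.0157,0.0216,0.004,0.0318,0],[-0.022,-0.0157,0.0216,0.004,0.0318,0]]]'
python3 -c "
from goals import *
print(env.state()['qpos'],env.state()['position'])"
python3 -m pendant '[[[0,0,0,0,0,0.058],[0,0,0,0,0,0.058],[0,0,0,0,0,0.058],[0,0,0,0,0,0.058],[0,0,0,0,0,0.058],[0,0,0,0,0,0.058],[0,0,0,0,0,0.058],[0,0,0,0,0,0.058],[0,0,0,0,0,0.058]]]'
python3 -m pendant '[[[0,0,0,0,0,0.058],[0,0,0,0,0,0.058],[0,0,0,0,0,0.058],[0,0,0,0,0,0.058],[0,0,0,0,0,0.058],[0,0,0,0,0,0.058],[0,0,0,0,0,0.058],[0,0,0,0,0,0.058],[0,0,0,0,0,0.058]]]'
python3 -m pendant '[[[0,0,0,0,0,0.058],[0,0,0,0,0,0.058],[0,0,0,0,0,0.058],[0,0,0,0,0,0.058],[0,0,0,0,0,0.058],[0,0,0,0,0,0.058],[0,0,0,0,0,0.058],[0,0,0,0,0,0.058],[0,0,0,0,0,0.058]]]'
python3 - <<'E'
from goals import *
print(env.state()['qpos'])
h=hang2(*HC,off=.08);g=go(*h,'up20');go(*hang2(*HC),'down',g)
E
```

```text
clock: 13.4
position: [0.4505, 0.1989, 0.2927]
orientation: [-0.487, -0.512, -0.488, 0.512]
force: [0.4, 0.6, -0.4]
finger_gap: 0.0426
[-0.8721  0.2321  0.4301  1.9252 -0.1154  1.0087 -2.0101] [0.4505 0.1989 0.2927]
clock: 14.3
position: [0.4508, 0.199, 0.292]
orientation: [0.678, 0.199, 0.678, -0.199]
force: [-0.5, 0.4, 0.3]
finger_gap: 0.0426
clock: 15.2
position: [0.4508, 0.199, 0.292]
orientation: [0.687, -0.165, 0.688, 0.166]
force: [0.2, -0.2, -0.1]
finger_gap: 0.0429
clock: 16.1
position: [0.4508, 0.199, 0.292]
orientation: [0.513, -0.486, 0.514, 0.487]
force: [0.5, -0.1, 0.7]
finger_gap: 0.0426
[-0.4902  0.2275 -0.0196  1.9042  0.0051  1.0112  1.005 ]
up20 d [ 0.2063  0.1035 -0.3154] rv [-0.0114 -0.1747  0.0082] | p [0.5333 0.2404 0.1659]
down d [ 0.1284 -0.0061 -0.1532] rv [0. 0. 0.] | p [0.5847 0.238  0.1046]
```

```bash
python3 -m pendant '[[[0.0206,0.0104,-0.0315,-0.0011,-0.0175,0.0008],[0.0206,0.0104,-0.0315,-0.0011,-0.0175,0.0008],[0.0206,0.0104,-0.0315,-0.0011,-0.0175,0.0008],[0.0206,0.0104,-0.0315,-0.0011,-0.0175,0.0008],[0.0206,0.0104,-0.0315,-0.0011,-0.0175,0.0008],[0.0206,0.0104,-0.0315,-0.0011,-0.0175,0.0008],[0.0206,0.0104,-0.0315,-0.0011,-0.0175,0.0008],[0.0206,0.0104,-0.0315,-0.0011,-0.0175,0.0008],[0.0206,0.0104,-0.0315,-0.0011,-0.0175,0.0008],[0.0206,0.0104,-0.0315,-0.0011,-0.0175,0.0008]]]'
python3 - <<'E'
from goals import *
print(env.state()['qpos'])
h=hang2(*HC,off=.08);g=go(*h,'up20');go(*hang2(*HC),'down')
c=cam('side');cv2.imwrite('pics/s6.png',cv2.resize(c['img'][200:360,80:280,::-1],(600,480),interpolation=cv2.INTER_CUBIC))
E
```

```text
clock: 17.1
position: [0.5336, 0.2408, 0.1657]
orientation: [0.587, -0.572, 0.418, 0.392]
force: [-0.3, -0.1, -0.1]
finger_gap: 0.0426
[-0.7308  0.4376  0.1426  2.0394  0.3876  0.4171  0.5829]
up20 d [-0.0008 -0.001   0.0004] rv [-0.0014  0.0011  0.0023] | p [0.5333 0.2404 0.1659]
down d [ 0.1276 -0.0071 -0.1528] rv [-0.0014  0.0011  0.0023] | p [0.5847 0.238  0.1046]
```

View pics/s6.png

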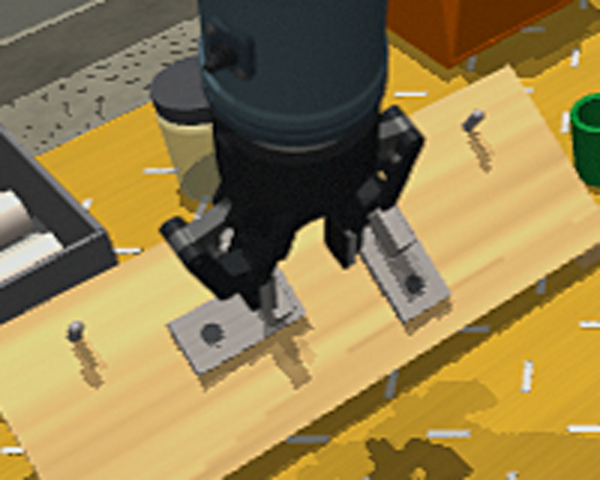

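The open jaws straddle the line to the rack corner's lug (crop 275,300), with the strap clear of them. I'll move in square to the face, grip, and draw out.

```bash
python3 -m pendant '[[[0.016,-0.0009,-0.0191,-0.0002,0.0001,0.0003],[0.016,-0.0009,-0.0191,-0.0002,0.0001,0.0003],[0.016,-0.0009,-0.0191,-0.0002,0.0001,0.0003],[0.016,-0.0009,-0.0191,-0.0002,0.0001,0.0003],[0.016,-0.0009,-0.0191,-0.0002,0.0001,0.0003],[0.016,-0.0009,-0.0191,-0.0002,0.0001,0.0003],[0.016,-0.0009,-0.0191,-0.0002,0.0001,0.0003],[0.016,-0.0009,-0.0191,-0.0002,0.0001,0.0003],[0,0,0,0,0,0]]]'
python3 -m pendant '[[[0,0,0,0,0,0],[0,0,0,0,0,0],[0,0,0,0,0,0],[0,0,0,0,0,0],[0,0,0,0,0,0],[0,0,0,0,0,0],[0,0,0,0,0,0]]]' -1
python3 -c "
from goals import *
go(*hang2(*HC),'resid')"
python3 -m pendant '[[[-0.008,0.0005,0.0096,0,0,0],[-0.016,0.0008,0.0191,0,0,0],[-0.016,0.0008,0.0191,0,0,0],[-0.016,0.0008,0.0191,0,0,0],[-0.016,0.0008,0.0191,0,0,0],[-0.016,0.0008,0.0191,0,0,0],[-0.016,0.0008,0.0191,0,0,0],[0,0,0,0,0,0]]]' 
python3 - <<'E'
from goals import *
o,Rp=traypose(.048+.018,.020-.011);P=pose(Rp,o,LC,20)
V=pose(Rp,o+[0,0,.12],LC,20)
g=go(*V,'over tray');go(*P,'down',g)
c=cam('side');cv2.imwrite('pics/s7.png',cv2.resize(c['img'][200:360,80:280,::-1],(600,480),interpolation=cv2.INTER_CUBIC))
print(env.state()['qpos'])
E
```

```text
clock: 18.05
position: [0.5849, 0.2375, 0.1038]
orientation: [0.584, -0.573, 0.419, 0.393]
force: [0.0, 1.1, 0.1]
finger_gap: 0.0428
clock: 18.75
position: [0.5842, 0.2385, 0.1053]
orientation: [0.584, -0.573, 0.418, 0.393]
force: [-4.7, 0.4, 5.7]
finger_gap: 0.0108
resid d [ 0.0011 -0.0013 -0.0018] rv [ 0.     -0.0004 -0.0005] | p [0.5847 0.238  0.1046]
clock: 19.55
position: [0.5424, 0.2408, 0.1559]
orientation: [0.585, -0.573, 0.418, 0.393]
force: [-0.9, -0.1, -2.7]
finger_gap: 0.0103
over tray d [-0.0523 -1.1337  0.027 ] rv [ 0.0445  0.3466 -0.0789] | p [ 0.5215 -0.2127  0.1666]
down d [ 0.   0.  -0.3] rv [0. 0. 0.] | p [ 0.5215 -0.2127  0.0466]
[-0.7154  0.4669  0.1391  2.0238  0.3856  0.4023  0.598 ]
```

View pics/s7.png

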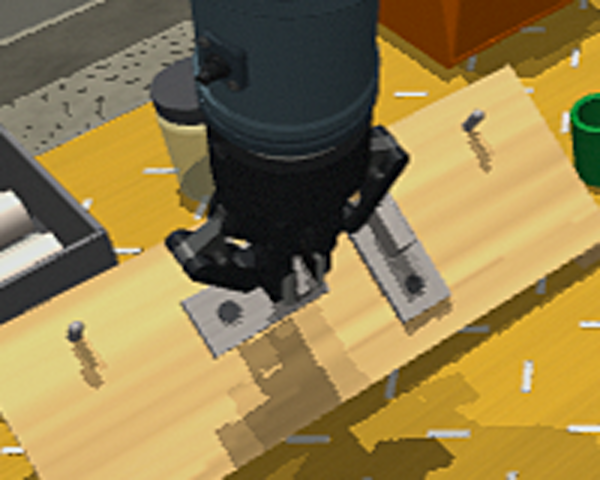

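The corner is off its peg, held firmly (gap 10 mm, plate edge at crop 215,330). I'll lift it, carry it to the tray's far end and turn it level.

```bash
python3 -m pendant '[[[-0.01,0,0.05,0,0,0],[-0.01,0,0.05,0,0,0],[-0.002,-0.063,0,0.0025,0.0193,-0.0044],[-0.002,-0.063,0,0.0025,0.0193,-0.0044],[-0.002,-0.063,0,0.0025,0.0193,-0.0044],[-0.002,-0.063,0,0.0025,0.0193,-0.0044],[-0.002,-0.063,0,0.0025,0.0193,-0.0044],[-0.002,-0.063,0,0.0025,0.0193,-0.0044],[-0.002,-0.063,0,0.0025,0.0193,-0.0044],[-0.002,-0.063,0,0.0025,0.0193,-0.0044]]]'
python3 -m pendant '[[[-0.002,-0.063,0,0.0025,0.0193,-0.0044],[-0.002,-0.063,0,0.0025,0.0193,-0.0044],[-0.002,-0.063,0,0.0025,0.0193,-0.0044],[-0.002,-0.063,0,0.0025,0.0193,-0.0044],[-0.002,-0.063,0,0.0025,0.0193,-0.0044],[-0.002,-0.063,0,0.0025,0.0193,-0.0044],[-0.002,-0.063,0,0.0025,0.0193,-0.0044],[-0.002,-0.063,0,0.0025,0.0193,-0.0044],[-0.002,-0.063,0,0.0025,0.0193,-0.0044],[-0.002,-0.063,0,0.0025,0.0193,-0.0044]]]'
python3 - <<'E'
from goals import *
o,Rp=traypose(.048+.018,.020-.011)
go(*pose(Rp,o,LC,20),'down');s=env.state();print(s['qpos'],s['finger_gap'])
E
```

```text
clock: 20.6
position: [0.5285, 0.0372, 0.1944]
orientation: [0.538, -0.479, 0.516, 0.464]
force: [-0.1, -0.3, -2.9]
finger_gap: 0.0105
clock: 21.6
position: [0.5206, -0.2148, 0.1942]
orientation: [0.46, -0.344, 0.618, 0.536]
force: [0.5, 0.1, -2.7]
finger_gap: 0.0109
down d [ 0.0023  0.0053 -0.3689] rv [ 0.0001 -0.002   0.0007] | p [ 0.5215 -0.2127  0.0466]
[ 0.2368  0.6553  0.0845  1.5512 -0.0123  1.2876  1.6882] 0.01090686634165957
```

```bash
python3 -m pendant '[[[0.002,0.005,-0.07,0,-0.002,0],[0,0,-0.07,0,0,0],[0,0,-0.07,0,0,0],[0,0,-0.06,0,0,0],[0,0,-0.03,0,0,0],[0,0,0,0,0,0]]]'
python3 - <<'E'
from goals import *
o,Rp=traypose(.048+.018,.020-.011)
go(*pose(Rp,o,LC,20,gn=.037),'down')
c=cam('side');a=cv2.resize(c['img'][180:300,310:430,::-1],(400,400),interpolation=cv2.INTER_CUBIC)
t=cam('top');b=cv2.resize(t['img'][220:350,365:495,::-1],(400,400),interpolation=cv2.INTER_CUBIC)
cv2.imwrite('pics/s8.png',np.hstack([a,b]))
E
```

```text
clock: 22.2
position: [0.5203, -0.2112, 0.073]
orientation: [0.461, -0.345, 0.617, 0.536]
force: [0.2, 0.3, -1.6]
finger_gap: 0.0106
down d [ 0.0031 -0.0036 -0.0635] rv [-0.0003 -0.0008  0.0004] | p [ 0.5215 -0.2127  0.0476]
```

View pics/s8.png

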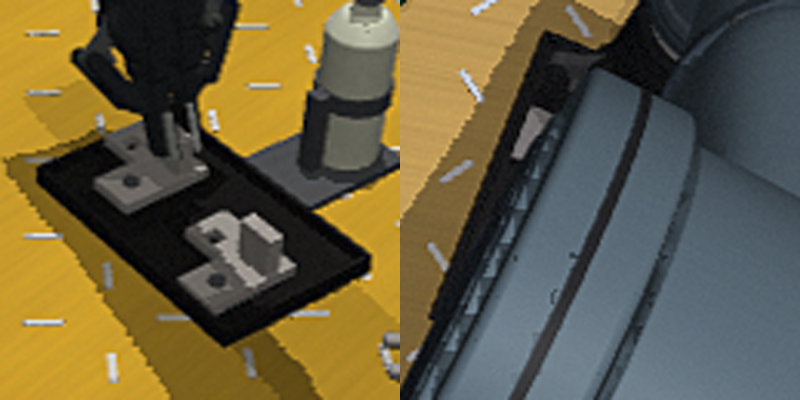

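The corner is level over the far end and corner4 is flat at the near end. I'll lower it, release, and back off along the tool axis.

```bash
python3 -m pendant '[[[0.003,-0.003,-0.02,0,0,0],[0,0,-0.02,0,0,0],[0,0,-0.015,0,0,0],[0,0,-0.006,0,0,0],[0,0,-0.003,0,0,0],[0,0,0,0,0,0]]]'
python3 -m pendant '[[[0,0,0,0,0,0],[0,0,0,0,0,0],[0,0,0,0,0,0],[0,0,0,0,0,0],[0,0,0,0,0,0]]]' -0.1
python3 -m pendant '[[[0.01,0,0.03,0,0,0],[0.01,0,0.05,0,0,0],[0.01,0,0.08,0,0,0],[0,0,0.08,0,0,0],[0,0,0.08,0,0,0],[0,0,0.08,0,0,0],[0,0,0,0,0,0]]]' 
python3 - <<'E'
from goals import *
h=hang2(*HS,off=.09);g=go(*h,'upS');go(*hang2(*HS),'down',h)
E
```

```text
clock: 22.9
position: [0.5225, -0.2126, 0.049]
orientation: [0.462, -0.346, 0.617, 0.536]
force: [-0.3, 0.0, -3.2]
finger_gap: 0.0107
clock: 23.4
position: [0.5226, -0.2126, 0.0492]
orientation: [0.462, -0.346, 0.617, 0.535]
force: [1.0, 0.8, 0.0]
finger_gap: 0.0386
clock: 24.1
position: [0.5372, -0.2136, 0.2144]
orientation: [0.464, -0.349, 0.615, 0.533]
force: [0.5, -0.7, -0.6]
finger_gap: 0.0386
upS d [-0.0361  0.9264 -0.1026] rv [-0.0452 -0.3414  0.0819] | p [0.5228 0.1569 0.1734]
down d [ 0.1445 -0.0068 -0.1724] rv [0. 0. 0.] | p [0.5806 0.1542 0.1045]
```

```bash
python3 -m pendant '[[[-0.0023,0.058,0,-0.0028,-0.0213,0.0051],[-0.0023,0.058,0,-0.0028,-0.0213,0.0051],[-0.0023,0.058,0,-0.0028,-0.0213,0.0051],[-0.0023,0.058,0,-0.0028,-0.0213,0.0051],[-0.0023,0.058,0,-0.0028,-0.0213,0.0051],[-0.0023,0.058,0,-0.0028,-0.0213,0.0051],[-0.0023,0.058,0,-0.0028,-0.0213,0.0051],[-0.0023,0.058,0,-0.0028,-0.0213,0.0051]]]' 0
python3 -m pendant '[[[-0.0023,0.058,0,-0.0028,-0.0213,0.0051],[-0.0023,0.058,0,-0.0028,-0.0213,0.0051],[-0.0023,0.058,0,-0.0028,-0.0213,0.0051],[-0.0023,0.058,0,-0.0028,-0.0213,0.0051],[-0.0023,0.058,-0.025,-0.0028,-0.0213,0.0051],[-0.0023,0.058,-0.025,-0.0028,-0.0213,0.0051],[-0.0023,0.058,-0.025,-0.0028,-0.0213,0.0051],[-0.0023,0.058,-0.025,-0.0028,-0.0213,0.0051],[0,0,0,0,0,0]]]' 0
python3 - <<'E'
from goals import *
print(env.state()['qpos']);go(*hang2(*HS),'down')
c=cam('side');a=cv2.resize(c['img'][200:340,120:320,::-1],(500,350),interpolation=cv2.INTER_CUBIC)
cv2.imwrite('pics/s9.png',a)
for n in('side','top'):
  cam(n);print([(np.round(r['at'],3).tolist(),round(r['score'],2)) for r in spotter.tip_of(n,'strap')])
E
```

```text
clock: 24.9
position: [0.5271, -0.026, 0.2095]
orientation: [0.53, -0.467, 0.526, 0.473]
force: [-0.6, 0.0, 0.5]
finger_gap: 0.0425
clock: 25.8
position: [0.5175, 0.1634, 0.1678]
orientation: [0.579, -0.574, 0.418, 0.4]
force: [-0.4, 0.6, 0.2]
finger_gap: 0.0428
[-0.584   0.3664  0.1153  2.1451  0.3699  0.3624  0.7363]
down d [ 0.1578 -0.0229 -0.1583] rv [-0.0008 -0.0058 -0.0045] | p [0.5806 0.1542 0.1045]
[([0.635, 0.152, 0.094], 0.71)]
[([0.632, 0.15, 0.094], 0.8)]
```

View pics/s9.png

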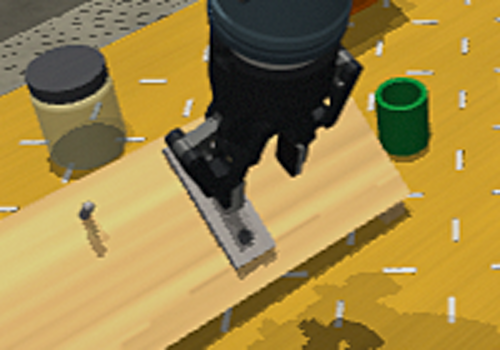

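The strap is still on its peg (its end at crop 245,250), the gripper above it. I'll align and go halfway in.

```bash
python3 -m pendant '[[[0.0067,-0.008,0.007,-0.0004,-0.003,-0.0022],[0.0067,-0.008,0.007,-0.0004,-0.003,-0.0022],[0.018,-0.0008,-0.0215,0,0,0],[0.018,-0.0008,-0.0215,0,0,0],[0.018,-0.0008,-0.0215,0,0,0],[0.018,-0.0008,-0.0215,0,0,0],[0,0,0,0,0,0]]]'
python3 - <<'E'
from goals import *
go(*hang2(*HS),'down')
E
```

```text
clock: 26.75
position: [0.5542, 0.1505, 0.1386]
orientation: [0.584, -0.574, 0.42, 0.391]
force: [-0.6, 0.5, -0.1]
finger_gap: 0.043
down d [ 0.066   0.0093 -0.0852] rv [0.0005 0.0001 0.0045] | p [0.5806 0.1542 0.1045]
```

```bash
python3 -m pendant '[[[0.0165,0.009,-0.0213,0,0,0.004],[0.0165,0,-0.0213,0,0,0],[0.0165,0,-0.0213,0,0,0],[0.0165,0,-0.0213,0,0,0],[0,0,0,0,0,0]]]'
python3 -m pendant '[[[0,0,0,0,0,0],[0,0,0,0,0,0],[0,0,0,0,0,0],[0,0,0,0,0,0],[0,0,0,0,0,0],[0,0,0,0,0,0],[0,0,0,0,0,0]]]' -1
python3 -c "
from goals import *
go(*hang2(*HS),'resid')"
python3 -m pendant '[[[-0.008,0.0005,0.0096,0,0,0],[-0.016,0.0008,0.0191,0,0,0],[-0.016,0.0008,0.0191,0,0,0],[-0.016,0.0008,0.0191,0,0,0],[-0.016,0.0008,0.0191,0,0,0],[-0.016,0.0008,0.0191,0,0,0],[-0.016,0.0008,0.0191,0,0,0],[0,0,0,0,0,0]]]' 
python3 - <<'E'
from goals import *
o,Rp=traypose(-.018+.036,-.038);P=pose(Rp,o,LS,20)
V=pose(Rp,o+[0,0,.12],LS,20)
g=go(*V,'over tray')
c=cam('side');a=cv2.resize(c['img'][200:340,120:320,::-1],(500,350),interpolation=cv2.INTER_CUBIC)
cv2.imwrite('pics/s10.png',a);t=cam('top','t10.png')
E
```

```text
clock: 27.25
position: [0.5806, 0.1541, 0.1049]
orientation: [0.583, -0.576, 0.418, 0.393]
force: [0.7, -0.2, -1.0]
finger_gap: 0.0426
clock: 27.95
position: [0.5803, 0.1547, 0.1066]
orientation: [0.583, -0.576, 0.417, 0.393]
force: [-2.4, 0.4, 5.6]
finger_gap: 0.0107
resid d [ 0.0006 -0.0013 -0.0052] rv [-0.0002  0.0011  0.0002] | p [0.5806 0.1542 0.1045]
clock: 28.75
position: [0.5382, 0.157, 0.1569]
orientation: [0.584, -0.576, 0.417, 0.393]
force: [1.1, -0.6, -1.5]
finger_gap: 0.0105
over tray d [-0.1792 -0.9984  0.0242] rv [ 0.0457  0.3478 -0.081 ] | p [ 0.4665 -0.2424  0.1666]
```

View pics/t10.png

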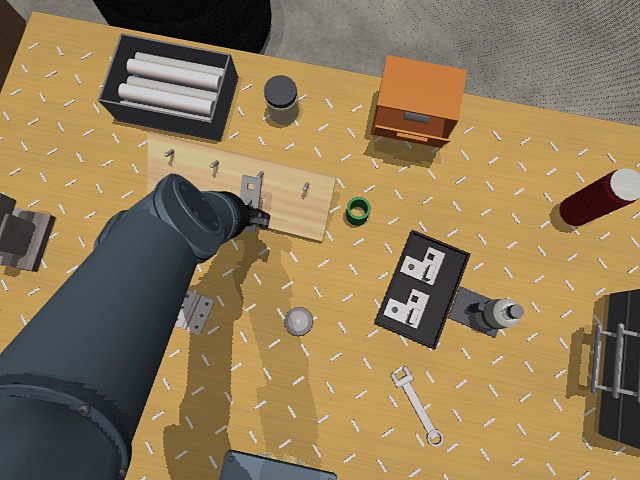

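The strap is off; its hole (250,186) has cleared the peg. Both corners lie flat in the tray along its +y side. I'll measure the free strip before bringing the strap in.

```bash
python3 - <<'E'
from goals import *
t=cam('top')
for r in spotter.outline_of('top','corner1'):
    m=r['mask']; v,u=np.nonzero(m)
    if len(u)<50: continue
    X=(onz(t,np.c_[u,v],.013)-[tp[0],tp[1],0])@Rz(tp[2])
    lo=np.percentile(X[:,:2],1,axis=0);hi=np.percentile(X[:,:2],99,axis=0);print(round(r['score'],2),len(u),lo*1000,hi*1000,X[:,:2].mean(0))
img=t['img'].astype(int)
# plate-bright pixels on the tray, by tray-frame rows
g=np.argwhere((img.min(2)>75)); uv=g[:,::-1]
X=(onz(t,uv,.013)-[tp[0],tp[1],0])@Rz(tp[2]); k=(abs(X[:,0])<.1)&(abs(X[:,1])<.06)
for a,b in((-.1,-.0),(.0,.1)):
    s=X[k&(X[:,0]>a)&(X[:,0]<b)];print('bright',a,len(s),np.percentile(s[:,:2],[0,1,2,98,99,100],axis=0).T*1000)
E
```

```text
0.79 952 [-81.5896 -15.8839] [-11.3907  55.6987] [-0.0532  0.0145]
0.73 906 [ 11.9356 -15.6226] [82.8315 55.5584] [0.0406 0.0147]
bright -0.1 937 [[-81.635  -81.2011 -80.7313 -10.8883  -9.872   -8.8805]
 [-18.2495 -17.6836 -17.1679  53.2874  54.2669  55.1476]]
bright 0.0 872 [[ 12.0501  13.2268  13.7076  83.2605  84.2275  85.3438]
 [-17.718  -16.9617 -16.4349  54.4199  55.5508  56.3187]]
```

```bash
python3 -m pendant '[[[-0.01,0,0.05,0,0,0],[-0.01,0,0.05,0,0,0],[-0.0094,-0.0587,0,0.0027,0.0205,-0.0048],[-0.0094,-0.0587,0,0.0027,0.0205,-0.0048],[-0.0094,-0.0587,0,0.0027,0.0205,-0.0048],[-0.0094,-0.0587,0,0.0027,0.0205,-0.0048],[-0.0094,-0.0587,0,0.0027,0.0205,-0.0048],[-0.0094,-0.0587,0,0.0027,0.0205,-0.0048],[-0.0094,-0.0587,0,0.0027,0.0205,-0.0048],[-0.0094,-0.0587,0,0.0027,0.0205,-0.0048]]]'
python3 -m pendant '[[[-0.0094,-0.0587,0,0.0027,0.0205,-0.0048],[-0.0094,-0.0587,0,0.0027,0.0205,-0.0048],[-0.0094,-0.0587,0,0.0027,0.0205,-0.0048],[-0.0094,-0.0587,0,0.0027,0.0205,-0.0048],[-0.0094,-0.0587,0,0.0027,0.0205,-0.0048],[-0.0094,-0.0587,0,0.0027,0.0205,-0.0048],[-0.0094,-0.0587,0,0.0027,0.0205,-0.0048],[-0.0094,-0.0587,0,0.0027,0.0205,-0.0048],[-0.0094,-0.0587,0,0.0027,0.0205,-0.0048],[0,0,0,0,0,0]]]'
python3 - <<'E'
from goals import *
o,Rp=traypose(-.018+.036,-.0385)
go(*pose(Rp,o,LS,20,gn=.038),'down');s=env.state();print(s['qpos'],s['finger_gap'])
E
```

```text
clock: 29.95
position: [0.5006, -0.0325, 0.1956]
orientation: [0.534, -0.474, 0.521, 0.468]
force: [1.7, 0.6, -3.4]
finger_gap: 0.0107
clock: 30.95
position: [0.4662, -0.247, 0.1949]
orientation: [0.461, -0.344, 0.62, 0.534]
force: [-0.2, 0.1, -1.8]
finger_gap: 0.0103
down d [ 0.0007  0.0102 -0.3657] rv [ 0.0019 -0.002   0.003 ] | p [ 0.4664 -0.2429  0.0486]
[0.2967 0.5948 0.0991 1.6612 0.0123 1.2339 1.7469] 0.010278732720284582
```

```bash
python3 -m pendant '[[[0.001,0.01,-0.05,0.0019,-0.002,0.003],[0,0,-0.06,0,0,0],[0,0,-0.06,0,0,0],[0,0,-0.06,0,0,0],[0,0,-0.05,0,0,0],[0,0,0,0,0,0]]]'
python3 - <<'E'
from goals import *
o,Rp=traypose(-.018+.036,-.0385)
go(*pose(Rp,o,LS,20,gn=.038),'down');print(env.state()['force'])
c=cam('side');a=cv2.resize(c['img'][170:300,310:440,::-1],(560,560),interpolation=cv2.INTER_CUBIC)
cv2.imwrite('pics/s11.png',a)
E
```

```text
clock: 31.55
position: [0.4658, -0.2371, 0.0814]
orientation: [0.46, -0.346, 0.615, 0.539]
force: [-0.3, 1.3, -1.9]
finger_gap: 0.0105
down d [ 0.0017 -0.0144 -0.0818] rv [-0.0026 -0.0011 -0.0028] | p [ 0.4664 -0.2429  0.0486]
[-0.254   1.2713 -1.9315]
```

View pics/s11.png

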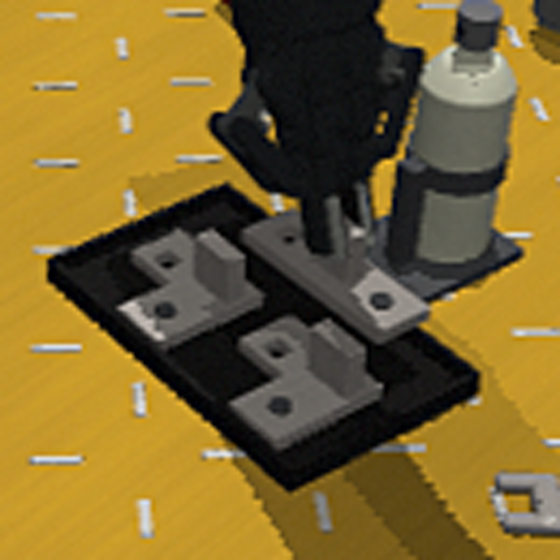

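The strap is level above its free strip and the corners lie flat. The measured pose is a few mm off in y, so I'll correct it, check, then lower.

```bash
python3 -m pendant '[[[0.001,-0.012,-0.02,-0.002,-0.001,-0.002],[0,0,-0.015,0,0,0],[0,0,0,0,0,0],[0,0,0,0,0,0],[0,0,0,0,0,0]]]'
python3 - <<'E'
from goals import *
o,Rp=traypose(-.018+.036,-.0385)
go(*pose(Rp,o,LS,20,gn=.038),'down');print(env.state()['force'])
E
```

```text
clock: 32.1
position: [0.4679, -0.2434, 0.0702]
orientation: [0.462, -0.348, 0.616, 0.535]
force: [0.7, -0.3, -2.4]
finger_gap: 0.0106
down d [-0.0037  0.0012 -0.054 ] rv [ 0.0005  0.0022 -0.0005] | p [ 0.4664 -0.2429  0.0486]
[ 0.6544 -0.2843 -2.4044]
```

```bash
python3 -m pendant '[[[-0.002,0.001,-0.016,0,0.002,0],[0,0,-0.016,0,0,0],[0,0,-0.014,0,0,0],[0,0,-0.006,0,0,0],[0,0,0,0,0,0],[0,0,0,0,0,0]]]'
python3 -c "
from goals import *
o,Rp=traypose(-.018+.036,-.0385)
go(*pose(Rp,o,LS,20,gn=.038),'resid')"
python3 -m pendant '[[[0,0,0,0,0,0],[0,0,0,0,0,0],[0,0,0,0,0,0],[0,0,0,0,0,0],[0,0,0,0,0,0]]]' -0.15
python3 -m pendant '[[[0.007,0,0.02,0,0,0],[0.01,0,0.03,0,0,0],[0.013,0,0.05,0,0,0],[0,0,0.08,0,0,0],[0,0,0.08,0,0,0],[0,0,0.08,0,0,0],[0,0,0.08,0,0,0],[0,0,0.06,0,0,0],[0,0,0,0,0,0]]]' 
python3 - <<'E'
from goals import *
n=np.array([.462,-.3455,.156]);go(n+[0,0,.06],pose(Rz(-.2),np.zeros(3),(0,0),0,sg=1)[1],'above nozzle')
t=cam('top')
for r in spotter.tip_of('top','nozzle_top'): print(r)
for r in spotter.outline_of('top','corner1')+spotter.outline_of('top','strap'):
    m=r['mask']; v,u=np.nonzero(m)
    if len(u)<50: continue
    X=(onz(t,np.c_[u,v],.013)-[tp[0],tp[1],0])@Rz(tp[2])
    print(round(r['score'],2),len(u),np.percentile(X[:,:2],1,axis=0)*1000,np.percentile(X[:,:2],99,axis=0)*1000)
s=cam('side');print(spotter.tip_of('side','nozzle_top')[:2])
a=cv2.resize(s['img'][160:300,300:440,::-1],(400,400),interpolation=cv2.INTER_CUBIC)
b=cv2.resize(t['img'][220:360,370:510,::-1],(400,400),interpolation=cv2.INTER_CUBIC)
cv2.imwrite('pics/s12.png',np.hstack([a,b]))
E
```

```text
clock: 32.7
position: [0.4668, -0.243, 0.0489]
orientation: [0.461, -0.346, 0.617, 0.536]
force: [-0.1, 0.7, -2.6]
finger_gap: 0.0106
resid d [-0.001   0.0002 -0.0007] rv [ 0.0005 -0.0001 -0.0004] | p [ 0.4664 -0.2429  0.0486]
clock: 33.2
position: [0.4669, -0.243, 0.0492]
orientation: [0.461, -0.346, 0.617, 0.536]
force: [-0.5, -0.2, 1.0]
finger_gap: 0.0364
clock: 34.1
position: [0.481, -0.2439, 0.2456]
orientation: [0.463, -0.349, 0.616, 0.534]
force: [0.5, -0.8, -0.8]
finger_gap: 0.0363
above nozzle d [-0.0474 -0.2541 -0.0739] rv [-0.0327 -0.1676 -0.0005] | p [ 0.462  -0.3455  0.216 ]
{'at': [0.4908, -0.2093, 0.0022], 'score': 0.65}
0.9 828 [ 13.1853 -14.8916] [82.9872 55.4489]
0.77 957 [-82.1278 -15.8221] [-11.225   54.7751]
0.6 875 [-71.2086 -53.938 ] [ 32.3051 -19.7084]
[{'at': [0.461, -0.3419, 0.1509], 'score': 0.62}]
```

View pics/s12.png

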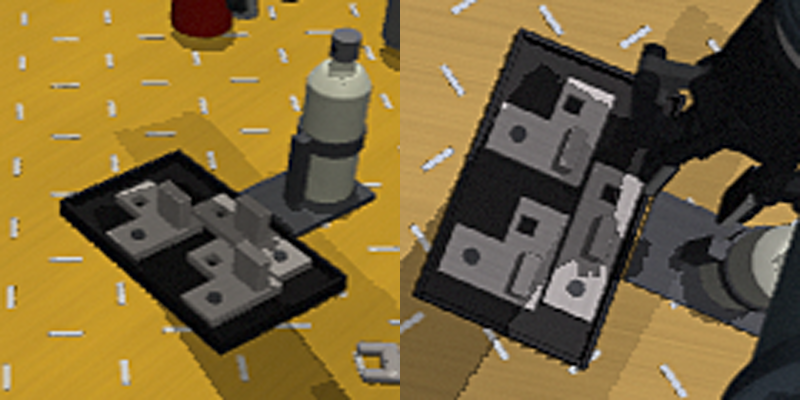

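All three plates lie flat in the tray, none overlapping. Now the nozzle: shut the fingers, hold the tool upright and go above the cap.

```bash
python3 -m pendant '[[[-0.0079,-0.0423,0,-0.0055,-0.028,0],[-0.0079,-0.0423,0,-0.0055,-0.028,0],[-0.0079,-0.0423,0,-0.0055,-0.028,0],[-0.0079,-0.0423,0,-0.0055,-0.028,0],[-0.0079,-0.0423,0,-0.0055,-0.028,0],[-0.0079,-0.0423,0,-0.0055,-0.028,0],[0,0,-0.035,0,0,0],[0,0,-0.035,0,0,0],[0,0,0,0,0,0],[0,0,0,0,0,0]]]' -1
python3 - <<'E'
from goals import *
n=np.array([.462,-.3455,.156]);go(n+[0,0,.025],pose(Rz(-.2),np.zeros(3),(0,0),0,sg=1)[1],'touch');print(env.state()['finger_gap'])
E
```

```text
clock: 35.4
position: [0.4604, -0.3428, 0.2118]
orientation: [0.545, -0.446, 0.548, 0.452]
force: [0.6, -0.5, 0.9]
finger_gap: -0.0
touch d [ 0.004  -0.0068 -0.0771] rv [-0.002  -0.0044 -0.0018] | p [ 0.462  -0.3455  0.181 ]
-1.9592486704782662e-05
```

```bash
python3 -m pendant '[[[0.004,-0.0068,-0.02,-0.002,-0.004,-0.002],[0,0,-0.02,0,0,0],[0,0,-0.015,0,0,0],[0,0,0,0,0,0],[0,0,0,0,0,0]]]'
python3 -m pendant '[[[0,0,-0.01,0,0,0],[0,0,0,0,0,0],[0,0,0,0,0,0]]]'
python3 -m pendant '[[[0,0,-0.01,0,0,0],[0,0,0,0,0,0],[0,0,0,0,0,0]]]'
python3 -m pendant '[[[0,0,-0.01,0,0,0],[0,0,0,0,0,0],[0,0,0,0,0,0]]]'
python3 - <<'E'
from goals import *
c=cam('side');cv2.imwrite('pics/s13.png',cv2.resize(c['img'][100:240,360:500,::-1],(560,560),interpolation=cv2.INTER_CUBIC))
E
```

```text
clock: 35.9
position: [0.4614, -0.3471, 0.191]
orientation: [0.548, -0.448, 0.548, 0.446]
force: [-0.8, -0.9, 0.3]
finger_gap: 0.0
clock: 36.2
position: [0.4615, -0.3472, 0.1871]
orientation: [0.548, -0.448, 0.548, 0.446]
force: [0.3, -0.4, -0.0]
finger_gap: -0.0001
clock: 36.5
position: [0.4614, -0.3471, 0.1829]
orientation: [0.548, -0.448, 0.548, 0.446]
force: [0.1, 0.4, 0.4]
finger_gap: -0.0001
clock: 36.8
position: [0.4618, -0.3474, 0.1794]
orientation: [0.548, -0.448, 0.548, 0.446]
force: [-0.0, -0.3, 1.8]
finger_gap: 0.0002
```

View pics/s13.png

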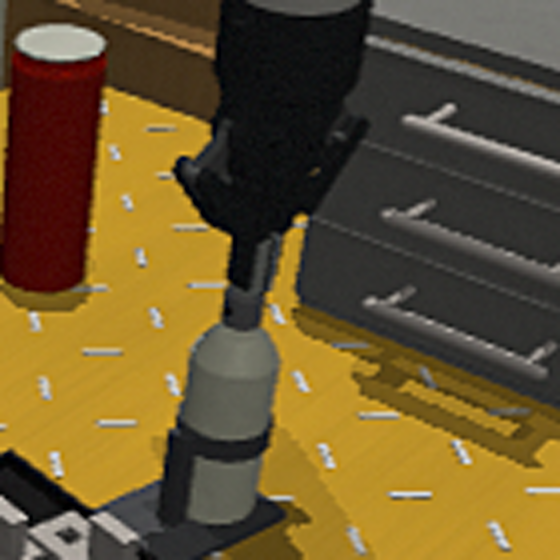

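The fingertips sit centred on the cap (crop 243,295) and contact is just starting. I'll press in small steps until the force jumps past the spring's 5.5 N.

```bash
python3 -m pendant '[[[0,0,-0.01,0,0,0],[0,0,0,0,0,0],[0,0,0,0,0,0]]]'
python3 -m pendant '[[[0,0,-0.005,0,0,0],[0,0,0,0,0,0],[0,0,0,0,0,0]]]'
python3 -m pendant '[[[0,0,-0.004,0,0,0],[0,0,0,0,0,0],[0,0,0,0,0,0]]]'
```

```text
clock: 37.15
position: [0.4618, -0.3474, 0.1753]
orientation: [0.548, -0.448, 0.548, 0.446]
force: [0.2, -1.6, 4.0]
finger_gap: 0.0
clock: 37.45
position: [0.4618, -0.3475, 0.174]
orientation: [0.548, -0.448, 0.548, 0.446]
force: [-1.2, 0.6, 10.5]
finger_gap: -0.0001
clock: 37.75
position: [0.4619, -0.3475, 0.1739]
orientation: [0.548, -0.448, 0.548, 0.446]
force: [-5.7, 3.6, 23.3]
finger_gap: 0.0003
```

Right down: travel stopped at z = 0.174 while the force rose to 23 N. I'll let it up and withdraw.

```bash
python3 -m pendant '[[[0,0,0.01,0,0,0],[0,0,0.02,0,0,0],[0,0,0.04,0,0,0],[0,0,0.08,0,0,0],[0,0,0.08,0,0,0],[0,-0.06,0.02,0,0,0],[0,-0.08,0,0,0,0],[0,-0.08,0,0,0,0],[0,-0.08,0,0,0,0],[0,-0.08,0,0,0,0]]]'
python3 -m pendant '[[[0,-0.08,0,0,0,0],[-0.04,-0.08,0,0,0,0],[-0.04,0,0,0,0,0],[0,0,0,0,0,0],[0,0,0,0,0,0],[0,0,0,0,0,0]]]'
python3 - <<'E'
from goals import *
t=cam('top','t14.png')
for r in spotter.outline_of('top','corner1')+spotter.outline_of('top','strap'):
    m=r['mask']; v,u=np.nonzero(m)
    if len(u)<50: continue
    X=(onz(t,np.c_[u,v],.013)-[tp[0],tp[1],0])@Rz(tp[2])
    print(round(r['score'],2),len(u),np.percentile(X[:,:2],1,axis=0)*1000,np.percentile(X[:,:2],99,axis=0)*1000)
for n in('hinges','coupling','valve','bell','nozzle_top'): print(n,[(np.round(r['at'],3),round(r['score'],2)) for r in spotter.tip_of('top',n)][:2])
s=cam('side','s14.png');print([(np.round(r['at'],3),round(r['score'],2)) for r in spotter.tip_of('side','nozzle_top')][:2])
E
```

```text
clock: 38.75
position: [0.4609, -0.4997, 0.2708]
orientation: [0.548, -0.447, 0.548, 0.447]
force: [0.4, 0.4, 0.3]
finger_gap: -0.0001
clock: 39.35
position: [0.4312, -0.5616, 0.2714]
orientation: [0.548, -0.448, 0.547, 0.447]
force: [0.6, -0.2, 0.4]
finger_gap: 0.0001
0.89 892 [-53.2183 -12.5814] [16.9122 58.1845]
0.8 902 [ 18.0144 -14.4651] [91.7749 55.5586]
0.85 965 [-73.155  -57.3057] [ 32.5071 -19.737 ]
hinges [(array([0.349, 0.242, 0.002]), 0.64)]
coupling [(array([ 0.611, -0.045,  0.003]), 0.78)]
valve [(array([ 0.48 ,  0.315, -0.002]), 0.54)]
bell [(array([0.371, 0.024, 0.002]), 0.6)]
nozzle_top [(array([ 0.464, -0.347,  0.157]), 0.73)]
[(array([ 0.46 , -0.342,  0.151]), 0.62)]
```

View pics/t14.png

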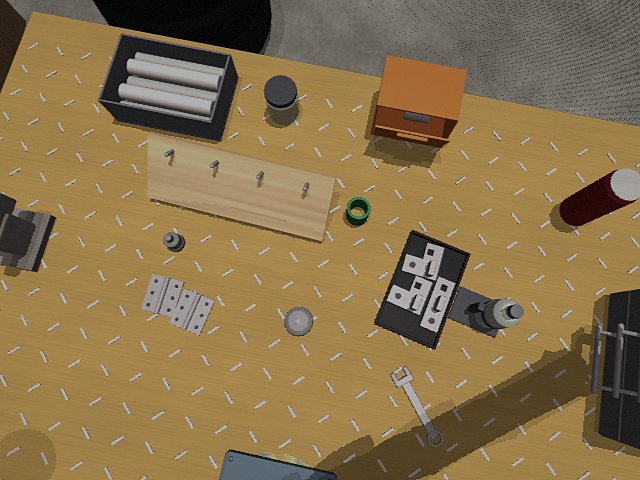

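The nozzle is up and the bystanders are in place. But corner4 has been knocked about 29 mm along the tray and now sits against the other corner. I've used my 16 views, so I'll check whether it lies flat by fitting rendered plates to the outlines from both cameras.

```bash
cat > chk.py <<'E'
from goals import *
from scipy.optimize import minimize
def box(x0,x1,y0,y1,z0,z1): return np.array([(x,y,z) for x in(x0,x1) for y in(y0,y1) for z in(z0,z1)],float)/1000
CB=[box(-54,18,-25,11,0,8),box(-54,-18,-25,47,0,8),box(-51,-21,-13,-1,8,38)]
SB=[box(-90,18,-18,18,0,8),box(-51,-21,-6,6,8,38)]
def render(c,boxes,p):
    R=Rz(tp[2])@Ro.from_euler('zyx',[p[2],p[4],p[5]]).as_matrix() if len(p)>4 else Rz(tp[2]+p[2])
    o=Rz(tp[2])@np.array([p[0],p[1],0])+[tp[0],tp[1],p[3]]
    S=4; m=np.zeros((480*S//1,640*S),np.uint8)
    for b in boxes:
        uv=proj(c,b@R.T+o); cv2.fillConvexPoly(m,cv2.convexHull(np.round((uv+.5)*S).astype(np.int32)),1)
    return cv2.resize(m.astype(np.float32),(640,480),interpolation=cv2.INTER_AREA)
def run():
    C={n:cam(n) for n in('top','side')}
    for name,boxes in(('corner1',CB),('strap',SB)):
        M={n:[r for r in spotter.outline_of(n,name) if r['score']>.4] for n in C}
        for rt in M['top']:
            v,u=np.nonzero(rt['mask']); ctr=onz(C['top'],[[u.mean(),v.mean()]],.013)[0]
            if np.linalg.norm(ctr[:2]-tp[:2])>.15: continue
            pu=proj(C['side'],ctr)[0]
            if not M['side']: print('no side');continue
            rs=min(M['side'],key=lambda r:np.linalg.norm(np.argwhere(r['mask'])[:,::-1].mean(0)-pu))
            q=(ctr-[tp[0],tp[1],0])@Rz(tp[2]); x0=[q[0]+(.026 if name=='corner1' else .036),q[1]-(.003 if name=='corner1' else 0),0,.005]
            ms={'top':rt['mask'].astype(float),'side':rs['mask'].astype(float)}
            def f(p,cs=('top','side')):
                return sum(1-np.minimum(a:=render(C[n],boxes,p),ms[n]).sum()/np.maximum(a,ms[n]).sum() for n in cs)
            def opt(x0,**k):
                st=[.01,.01,.1,.006,.08,.08]; s=np.array([x0]+[np.array(x0)+np.eye(len(x0))[i]*st[i] for i in range(len(x0))])
                return minimize(f,x0,method='Nelder-Mead',options=dict(initial_simplex=s,xatol=1e-4,fatol=1e-4,maxiter=400),**k)
            r=opt(x0); r6=opt(list(r.x)+[0,0])
            print(name,'4dof x y yaw z',r.x,round(r.fun,3),'\n  6dof (+pitch roll)',r6.x,round(r6.fun,3),'iou',[round(1-f(r6.x,(n,)),2) for n in C])
            Rr=Rz(r.x[2]);P=np.vstack(boxes[:-1])@Rr.T;print('  extents mm',((P[:,:2]+r.x[:2]).min(0)*1000).round(1),((P[:,:2]+r.x[:2]).max(0)*1000).round(1))
if __name__=='__main__': run()
E
python3 chk.py
```

```text
corner1 4dof x y yaw z [ 0.082   0.0093  0.0986 -0.0228] 0.997 
  6dof (+pitch roll) [ 0.082   0.0093  0.0986 -0.0228  0.      0.    ] 0.997 iou [np.float64(0.94), np.float64(0.07)]
  extents mm [ 23.6 -20.9] [102.4  54.3]
corner1 4dof x y yaw z [0.0006 0.0134 0.0057 0.0045] 0.165 
  6dof (+pitch roll) [ 0.0005  0.0136  0.0052  0.0048 -0.0139  0.0389] 0.163 iou [np.float64(0.94), np.float64(0.9)]
  extents mm [-53.6 -11.9] [18.8 60.3]
strap 4dof x y yaw z [ 0.016  -0.0386 -0.0038  0.005 ] 0.22 
  6dof (+pitch roll) [ 0.016  -0.0386 -0.0038  0.005   0.      0.    ] 0.22 iou [np.float64(0.92), np.float64(0.86)]
  extents mm [-74.1 -56.6] [ 34.  -20.2]
```

```bash
sed -i "s/\['score'\]>.4/['score']>.1/" chk.py; python3 - <<'E'
from chk import *
for i in range(3):
    c=cam('side');print([(round(r['score'],2),int(r['mask'].sum()),np.argwhere(r['mask'])[:,::-1].mean(0).round().tolist()) for r in spotter.outline_of('side','corner1')],[(np.round(r['at'],3).tolist(),round(r['score'],2)) for r in spotter.tip_of('side','corner1')])
print(proj(c,[.53,-.21,.01]))
run()
E
```

```text
[(0.96, 602, [351.0, 234.0]), (0.55, 564, [371.0, 252.0]), (0.37, 116, [421.0, 175.0])] [([0.492, -0.198, 0.005], 0.79), ([0.567, -0.211, 0.008], 0.68)]
[(0.77, 565, [351.0, 235.0]), (0.62, 651, [371.0, 252.0])] [([0.492, -0.198, 0.006], 0.85), ([0.566, -0.214, 0.008], 0.57)]
[(0.9, 607, [372.0, 252.0]), (0.73, 584, [281.0, 246.0]), (0.59, 558, [351.0, 235.0])] [([0.492, -0.2, 0.005], 0.88)]
[[356.6485 235.9629]]
corner1 4dof x y yaw z [0.075  0.0136 0.1094 0.005 ] 0.18 
  6dof (+pitch roll) [ 0.0746  0.0139  0.1179  0.0051  0.0242 -0.0187] 0.173 iou [np.float64(0.91), np.float64(0.92)]
  extents mm [ 16.1 -17.1] [95.6 58.4]
corner1 4dof x y yaw z [-0.0006  0.0144 -0.0129  0.0168] 1.071 
  6dof (+pitch roll) [-0.0006  0.0144 -0.0129  0.0168  0.      0.    ] 1.071 iou [np.float64(0.89), np.float64(0.04)]
  extents mm [-55.  -10.8] [17.5 62.1]
strap 4dof x y yaw z [ 0.0171 -0.0378  0.0051  0.0045] 0.218 
  6dof (+pitch roll) [ 0.0174 -0.0377  0.0072  0.0045 -0.0033 -0.0001] 0.215 iou [np.float64(0.89), np.float64(0.89)]
  extents mm [-73.  -56.2] [ 35.2 -19.7]
```

Both camera fits put all three plates on the tray floor (z ≈ 5 mm) and flat; the two corners only touch each other. I'm handing the job in.

```bash
python3 -c "
from rig import env,job
print(env.state()['clock'],job.close_job())"
```

```text
the job is handed in; nothing more can be done
40.9 None
```

I packed all three plates that were present (the table corner, one rack corner and the strap) in the tray, lugs up. I then pressed the nozzle right down and let it come up, and handed the job in at about 41 s.

- **Nozzle:** it stopped against its end and the force rose to 23 N, well above the 5.5 N spring. Afterwards one camera read its top at 157 mm. The other read 151 mm, the same as it read before the press.
- **Plates at the end:** fits to the outlines from both cameras put all three plates on the tray floor, flat, with none on top of another.
- **Corner knocked aside:** between my check before the nozzle press and the one after it, corner4 was knocked about 29 mm along the tray. It now touches the other corner, which turned about 6°, and lies close to or against the +y wall. I left both there because they still lie flat.
- **Checks that failed or disagreed:** the networks missed one corner in the side view on each of two fitting runs, giving two useless fits. Each corner was therefore confirmed flat by one good two-camera fit. I had used all 16 picture views, so I checked the final state by numbers plus one overall top view, not a close-up.
- **Other things:** the hinges, valve and bell read within about 3 mm of where they started, and the coupling within about 6 mm. The robot went near none of them.

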